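Clamp a silver strip in the disc cutter with the T-wrench

ROBOT

A 6-joint arm with a two-finger parallel gripper is mounted at the origin on the work surface. World frame = base frame: x ahead of the robot, y to its left, z up, the work surface at z = 0. Lengths are in m, angles in rad, forces in N, time in s.
With the tool pointing down it reaches from about 0.425 to 0.95 m from the base axis. Payload 3.5 kg.
Tool frame: the origin (TCP) lies between the finger pads; the fingertips stand 14 mm ahead of it and the grasp point (between the pads) lies 5 mm behind it; z points along the fingers, y is the line along which they close (so a half turn about z gives the same grasp; the last joint's range is limited). The gripper opens to 85 mm and grips with 20 to 120 N. Pads are 22 mm wide; open, the fingers measure 114 mm over their backs; the gripper's body (76 mm by 85 mm) begins 54 mm behind the grasp point. The pads swing forward as they close: fully open they stand 13 mm farther back than shut.
Start: joints at [-1.447, 0.286, 1.577, -0, 1.279, -0.15], TCP at [0.183, -0.65, 0.245] pointing down, gripper open.
Joint ranges: [-2.77, 2.77], [-0.9, 2.22], [0.21, 2.48], [-1.53, 4.67], [0.24, 2.81], [-2.84, 2.84]. Speed limits (rad/s): [2.79, 2.79, 3.14, 3.14, 3.14, 3.14].

INTERFACE

Orientations are given as a unit quaternion [x, y, z, w].
In Python, from plant import * gives the robot as it stands.
- The arm moves only by the tool step_arm, never from a script. Its argument "commands" is a list of rows, each an object of numbers: "gripper": the gripper's target within -1 to 1 (shut at 1, half-way at 0, fully open at -1); "x", "y", "z": the shift along the tool's x, y, z in mm; "spin": the turn about the tool's z in degrees. A call has exactly 10 rows; each row shifts and turns the commanded pose from where the row before left it, along the tool's axes as they then stand; what a row does not reach is not made up. A row lasts 1/10 s, in which the tool goes at most 50 mm and 8.59 degrees, less where a joint would pass 70% of its speed; a pose out of reach is approached as far as the arm can. A call with a gripper value outside its range is refused whole. The fingers move at their own pace and stop on an object; "force" is the grip in N (left out, the last holds). Time passes only in rows, so rows that do not move let the fingers close, or fill a call up. It gives the time, the measured TCP pose, the force, the opening and the grip force at its end, in the units of the state.
- get_state(): the state, without advancing time (a new reading comes with each control period).
- read_camera(name): name is "scene" or "side" or "wrist"; returns a dict with "color" (400x640x3 uint8, red, green, blue), "z_map" (400x640 float32, m along the optical axis (not along the pixel's ray), 0 where there is no reading), "fx", "fy", "cx", "cy" (pixels), "distortion" ([k1, k2, p1, p2, k3] as OpenCV has them; the pictures are not rectified), "eye" and "attitude" of the camera in the world; the wrist camera has in their place "mount" (4x4, takes a point from camera to tool coordinates, whose origin is the TCP and whose axes are the flange's). Camera axes: x right, y up, looking along -z (the intrinsics and any distortion apply to the point x, -y, -z); pixel columns grow to the right and rows downward; lengths in m; the calibration is good to about 2 mm. A picture is of the moment at which its call begins: read the wrist's pose just before it.
- sign_off(): hands the job in; it is judged then, once.
The state is a dict: "time": time; "qpos": joint angles; "dq": joint speeds; "joint_efforts": joint torques, N m; "eef_pos": TCP position; "tcp_rot": TCP orientation; "contact_force": force on the tool from outside, world axes, zero at the start; "wrist_torque": the same for the moment, N m; "opening": opening from 0.0 (shut) to 1.0 (fully open); "finger_force": force on a finger pad.
Only numpy, scipy, OpenCV 4.12 (cv2) and the standard library are available. Lean on these libraries where they do the work, as an engineer would, in place of code of your own. Each camera call takes 0.05 s, during which the arm holds its last target. There are 200 camera calls.

TASK

Clamp the silver strip in the disc cutter: lift the T-handled wrench up and off its hook on the tool rack, fit its square socket fully down over the square head of the cutter's clamp screw, feeling for the square by turning it, and turn the screw clockwise (seen from above) until it comes up tight. Let go and leave the wrench standing upright on the screw; do not drop or tip it, and leave the hammer, mallet, bowl and punch block where they are.

Things in the scene. Friction and masses are not known exactly. Their poses are not given: they have to be found in the camera images.
- wrench: Steel T-handled wrench, 0.3-0.5 kg, hung upright on one of the rack's hooks, T-bar across the prongs, shank between. Origin: centre of the open socket mouth at its lower end; z up the shank, y along the T-bar. Square socket 20 mm across flats (faces along x, y), 28 mm outside, 18 mm deep. Shank 16 mm thick. T-bar 12 mm thick, 117 mm long, axis 105 mm above the origin.
- wrench_hub (a point): Point to grip on the wrench's hub, on its axis 119 mm above the socket mouth, axes as the wrench. The hub is 22 x 22 mm, flat sides facing x and y, from 97 to 131 mm above the mouth; the T-bar leaves it on the y sides, so close on the two x faces (22 mm apart) from above.
- rack: Oak tool rack, fixed; origin on the bench between its feet, front towards -x. Rail along y, 430 mm long, front face at x +17 mm, top 227 mm up; posts 230 mm tall at y +-200. Hooks at y -125, 0, +125 mm: two level 10 mm prongs 40 mm apart, axis 210 mm up, running from the rail to x -90 mm, with tips turned up to 239 mm. Tools come off by lifting over 25 mm, then drawing out over the tips to -x.
- screw (a point): Top of the washer under the clamp screw's head, on the screw's axis, 66 mm above the bench; axes as the cutter, not the screw. On it stands the brass square head, 18 mm across flats, 14 mm tall, its top 3 mm a round cone (14 mm across at the top) that helps centre the socket. The turn of the head is not reported: feel for it (or look).
- cutter: Disc cutter, fixed: 130 x 100 mm wood block, steel die block and guide plate, silver strip in the slot between, square-headed clamp screw in the middle. A socket over 6 degrees out of line with the square (repeats each 90) rests on its corners 11 mm above the washer; in line it drops to the washer.
- hammer: Chasing hammer, 215 mm long, steel head about 90 mm, hanging head-up on another hook of the rack. Origin at the lower end of its handle. To be left hanging.
- mallet: Wooden mallet, 236 mm long, head 44 x 80 x 46 mm, hanging head-up on the remaining hook of the rack. Origin at the lower end of its handle. To be left hanging.
- bowl: Brass bowl, 96 mm across, 34 mm tall, standing on the bench. Origin at the centre of its underside. To be left alone.
- punches: Round wooden block, 72 mm across and 50 mm tall, with seven steel punches standing in it up to 102 mm above the bench. Origin at the centre of its underside. To be left alone.
- screw_head (a point): Centre of the top of the clamp screw's head, 14 mm above the point screw; axes as the cutter, not the screw. The clamp screw is stiff (0.12 N m; light rubbing does not turn it). From its start it turns clockwise by less than a fifth of a turn, then stops firmly: that is tight (0.4 N m on the wrench is plenty). Socket play on the square is 7 degrees either way.
Mind the look-alikes: they are no part of the job. Leave any green or orange look-alike of the cutter alone.

How it is judged:
On the way, in this order (a step that is already met when the one before it is completed fails the run):
1. the wrench is lifted up and clear of its hook (contact force between wrench and rack below 0.05 N and z of wrench in the frame of rack above 0.138 m and angle between wrench's own z axis and vertical below 0.4 rad), for 0.1 s.
2. the wrench's socket is fully down over the square screw head (horizontal distance between wrench and screw below 0.004 m and z of wrench in the frame of screw below 0.004 m and angle between wrench's own z axis and vertical below 0.12 rad), for 0.1 s.
At the end, for the whole second after the job is handed in: The wrench stands free and still on the screw: mouth within 4 mm of washer and axis, upright within 7 degrees, screw tight so the T-bar is within 11 degrees of the cutter's x or y axis. Hammer, mallet, bowl and punch block within 30 mm of their starts (all of step 2 and (angle between the y axis of wrench and the y axis of screw, either way round below 0.2 rad or angle between the y axis of wrench and the x axis of screw, either way round below 0.2 rad) and linear speed of wrench below 0.02 m/s and distance of each of hammer, mallet, bowl, punches from where it was at the start of the episode below 0.03 m); the robot touches nothing.
It fails at once if the wrench is tipped over or dropped (angle between wrench's own z axis and vertical above 0.7 rad).
It fails at once if a bystander is disturbed (distance of any of hammer, mallet, bowl, punches from where it was at the start of the episode above 0.04 m).
It also fails if it takes over 72 s, if anything falls off the work surface, if the arm or the gripper's body presses on something with over 40 N, if the wrist force passes 120 N, or if a joint passes its speed limit or range.

## Working session

There is one attempt and no reset: what is moved stays moved. The work goes in short steps, Python scripts to look and compute and a tool call to move; the robot and the scene stay as the last step left them, time stands still between calls to the robot, and variables do not carry over. Pictures are saved under pics/ and viewed, at most 10 in all, crops included, and the job is handed in when it is done.

Besides the shell and the picture viewer there is one more tool, called after "Call:" as name([rows], argument=value, ...), one row to a line, values as JSON. step_arm: Moves the arm, as the interface text tells. Its arguments: {"type":"object","properties":{"commands":{"type":"array"},"force":{"type":"number"}},"required":["commands"]}

```bash
mkdir -p pics; cat > h.py <<'E'
from plant import *
import numpy as np, cv2
from scipy.spatial.transform import Rotation as R
def cam(n):
    s=get_state(); c=read_camera(n); c['s']=s
    if n=='wrist':
        T=np.eye(4);T[:3,:3]=R.from_quat(s['tcp_rot']).as_matrix();T[:3,3]=s['eef_pos']
        c['T']=T@np.array(c['mount'])
    else:
        T=np.eye(4);a=np.array(c['attitude']);T[:3,:3]=a if a.shape==(3,3) else R.from_quat(a).as_matrix();T[:3,3]=c['eye'];c['T']=T
    return c
def cloud(c):
    h,w=c['z_map'].shape
    K=np.array([[c['fx'],0,c['cx']],[0,c['fy'],c['cy']],[0,0,1]])
    v,u=np.mgrid[:h,:w]
    p=cv2.undistortPoints(np.stack([u,v],-1).reshape(-1,1,2).astype(np.float32),K,np.array(c['distortion'])).reshape(h,w,2)
    z=c['z_map']; P=np.stack([p[...,0]*z,-p[...,1]*z,-z],-1)
    W=P@c['T'][:3,:3].T+c['T'][:3,3]; W[z==0]=np.nan
    return W
def save(n,img): cv2.imwrite(f'pics/{n}.png',cv2.cvtColor(np.ascontiguousarray(img),cv2.COLOR_RGB2BGR))
E
python3 - <<'E'
from h import *
for n in('scene','side','wrist'):
    c=cam(n); np.savez(n,W=cloud(c),img=c['color']); save(n,c['color']); print(n,c['T'].round(3).tolist(),c['fx'])
s=get_state();print(s)
save('both',cv2.resize(np.vstack([cv2.imread('pics/scene.png')[...,::-1],cv2.imread('pics/side.png')[...,::-1]]),(480,600)))
E
```

```text
scene [[0.541, -0.557, 0.63, 1.237], [0.841, 0.346, -0.416, -0.561], [0.014, 0.755, 0.655, 0.927], [0.0, 0.0, 0.0, 1.0]] 483.7461084420907
side [[-0.89, 0.229, -0.395, 0.048], [-0.457, -0.452, 0.766, 0.86], [-0.003, 0.862, 0.506, 0.786], [0.0, 0.0, 0.0, 1.0]] 493.5925536931734
wrist [[0.271, 0.922, 0.276, 0.252], [-0.963, 0.259, 0.077, -0.629], [-0.001, -0.287, 0.958, 0.372], [0.0, 0.0, 0.0, 1.0]] 360.5641157607105
{'time': 0.15, 'qpos': array([-1.44695964e+00,  2.87033828e-01,  1.57784681e+00,  5.58826671e-06,
        1.27858022e+00, -1.49999577e-01]), 'dq': array([ 1.34109320e-03, -2.30606708e-03, -4.47707641e-03,  8.40286575e-04,
        6.81080184e-04, -7.97085711e-05]), 'joint_efforts': array([ 1.26036768e-03, -4.06599534e+01, -2.93139929e+01, -7.86836972e-05,
        3.97888070e-03, -8.47803619e-06]), 'eef_pos': array([ 0.18250776, -0.64935709,  0.24421382]), 'tcp_rot': array([ 9.90641024e-01,  1.36489884e-01,  1.48937921e-05, -9.33989899e-04]), 'contact_force': array([ 0.15063174,  0.51965021, -0.11230694]), 'wrist_torque': array([ 0.03450653, -0.01189085, -0.03572578]), 'finger_force': 0.0, 'opening': 1.0010785938718998}
```

View pics/scene.png

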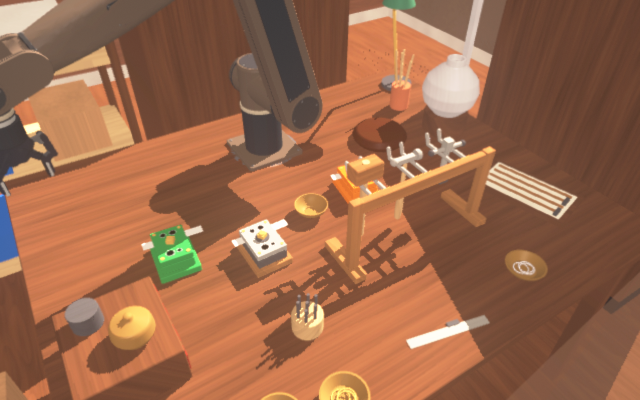

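View pics/side.png

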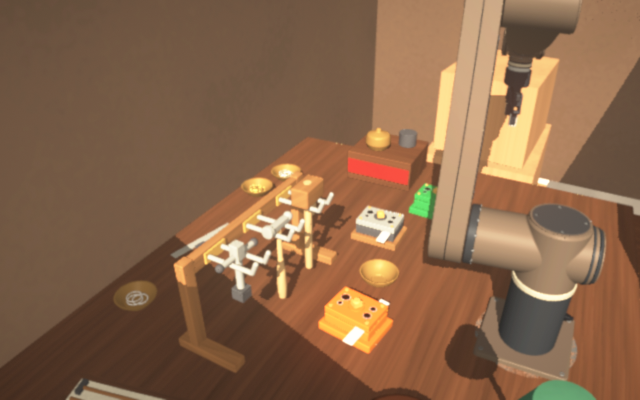

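Candidates for the tool: the hook at side (240,260), with a grey shank and square socket at (241,294), is the wrench. The hook at (280,225), with a wooden handle and steel head, is the hammer, and (308,190) is the mallet. Candidates for the cutter: silver at side (380,220) / scene (263,240) is the target; green at (425,200) and orange at (356,310) are look-alikes. I'll check this choice in a close crop and measure.

```bash
python3 - <<'E'
from h import *
d=np.load('side.npz');W=d['W'];img=d['img'];e=np.load('scene.npz');V=e['W']
a=cv2.resize(img[190:320,170:340],None,fx=3,fy=3,interpolation=cv2.INTER_CUBIC)
b=cv2.resize(e['img'][205:285,220:310],(439,390),interpolation=cv2.INTER_CUBIC)
f=np.hstack([a,b]);f=cv2.resize(f,(800,int(f.shape[0]*800/f.shape[1])));save('crop1',f)
for n,X,pts in(('side',W,[(237,258),(241,290),(236,247),(225,258),(253,250),(240,275),(380,215),(280,270),(308,190),(379,272),(186,270)]),('scene',V,[(263,234),(263,240),(448,148),(433,137),(462,152),(310,205),(308,320),(420,185),(352,205),(490,155)])):
    for u,v in pts: print(n,u,v,np.nanmedian(X[v-1:v+2,u-1:u+2].reshape(-1,3),0).round(3))
# cloud around rack rail top
for n,X in(('side',W),('scene',V)):
    m=(X[...,2]>.222)&(X[...,2]<.233)&(X[...,0]>.3)&(X[...,0]<1.2)&(abs(X[...,1])<.6)
    P=X[m];print(n,len(P));
    if len(P): print(P.min(0),P.max(0)); print(P[::max(1,len(P)//25)].round(3).tolist())
E
```

```text
side 237 258 [0.532 0.275 0.225]
side 241 290 [0.533 0.274 0.144]
side 236 247 [0.532 0.273 0.248]
side 225 258 [0.752 0.059 0.003]
side 253 250 [ 0.703 -0.005  0.003]
side 240 275 [0.534 0.269 0.178]
side 380 215 [ 0.428 -0.215  0.076]
side 280 270 [0.521 0.149 0.109]
side 308 190 [0.506 0.042 0.261]
side 379 272 [ 0.366 -0.059  0.011]
side 186 270 [0.599 0.344 0.218]
scene 263 234 [ 0.439 -0.222  0.081]
scene 263 240 [ 0.446 -0.226  0.067]
scene 448 148 [0.551 0.258 0.229]
scene 433 137 [0.251 0.528 0.002]
scene 462 152 [0.369 0.549 0.001]
scene 310 205 [ 0.338 -0.025  0.01 ]
scene 308 320 [ 0.7   -0.247  0.051]
scene 420 185 [0.613 0.115 0.213]
scene 352 205 [ 0.6   -0.075  0.23 ]
scene 490 155 [0.621 0.337 0.22 ]
side 2174
[ 0.46790025 -0.07414622  0.22200735] [0.61979804 0.35485425 0.23299931]
[[0.605, -0.067, 0.232], [0.601, -0.027, 0.23], [0.597, 0.008, 0.229], [0.601, 0.037, 0.226], [0.502, 0.008, 0.227], [0.53, 0.053, 0.232], [0.502, 0.045, 0.228], [0.502, 0.051, 0.224], [0.603, 0.138, 0.228], [0.596, 0.155, 0.229], [0.525, 0.138, 0.233], [0.479, 0.127, 0.233], [0.517, 0.143
[... 281 characters left out ...]
0.487, 0.29, 0.225]]
scene 1697
[ 0.47431027 -0.07825712  0.22200731] [0.625539   0.35213139 0.23297293]
[[0.484, 0.281, 0.233], [0.548, 0.3, 0.225], [0.612, 0.349, 0.233], [0.616, 0.351, 0.228], [0.626, 0.339, 0.232], [0.624, 0.327, 0.229], [0.606, 0.288, 0.227], [0.532, 0.146, 0.229], [0.526, 0.112, 0.233], [0.526, 0.097, 0.232], [0.532, 0.109, 0.225], [0.616, 0.235, 0.223], [0.599, 0.164, 0.228], [0.604, 0.153, 0.227], [0.508, -0.024, 0.227], [0.545, 0.016, 0.229], [0.547, 0.003, 0.23], [0.546, -0.007, 0.228], [0.601, 0.061, 0.23], [0.594, 0.037, 0.226], [0.6, 0.024, 0.228], [0.602, 0.007, 0.228], [0.609, -0.003, 0.228], [0.604, -0.03, 0.228], [0.602, -0.059, 0.231], [0.6, -0.076, 0.226]]
```

View pics/crop1.png

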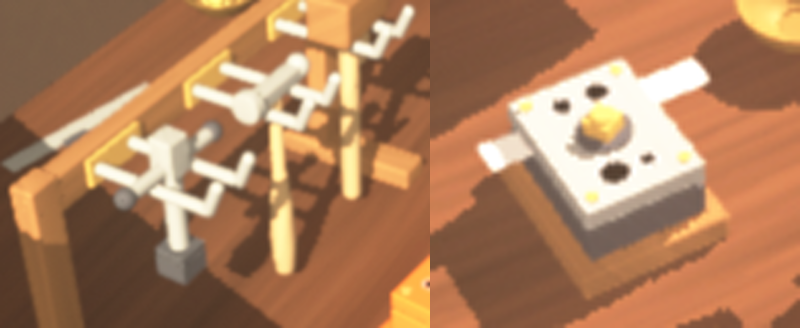

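The crop confirms the choice. The wrench has its hub at crop (165,150) and dark square socket at (180,260), and the steel cutter has its brass head at (603,125). Moving toward the cutter, then the wrench.

Call:
step_arm([
  {"x": 45, "z": -10, "spin": -7.5, "gripper": -1},
  {"x": 48, "z": -10, "spin": -7.5, "gripper": -1},
  {"x": 48, "z": -10, "spin": -7.5, "gripper": -1},
  {"x": 48, "z": -10, "spin": -7.5, "gripper": -1},
  {"x": 48, "z": -10, "spin": -7.5, "gripper": -1},
  {"x": 48, "z": -10, "spin": -7.5, "gripper": -1},
  {"x": 48, "z": -10, "spin": -7.5, "gripper": -1},
  {"x": 48, "z": -10, "spin": -7.5, "gripper": -1},
  {"x": 48, "z": -10, "spin": -7.5, "gripper": -1},
  {"x": 20, "z": -5, "spin": -7, "gripper": -1},
])

```text
invalid input
```

```bash
python3 - <<'E'
from h import *
c=cam('wrist');W=cloud(c);np.savez('w1',W=W,img=c['color']);s=c['s']
print(s['time'],s['eef_pos'],R.from_quat(s['tcp_rot']).as_matrix()[:,0])
m=(W[...,2]>.055)&(W[...,2]<.10)&(abs(W[...,0]-.44)<.1)&(abs(W[...,1]+.22)<.1)
v,u=np.where(m);print(u.min(),u.max(),v.min(),v.max())
for lo,hi in((.055,.063),(.063,.07),(.073,.09)):
    k=m&(W[...,2]>lo)&(W[...,2]<hi);P=W[k]
    if len(P): print(lo,len(P),P.mean(0),P.min(0),P.max(0),cv2.minAreaRect((P[:,:2]*1000).astype(np.float32)))
x0,x1,y0,y1=max(0,u.min()-15),u.max()+15,max(0,v.min()-15),v.max()+15
f=c['color'][y0:y1,x0:x1];k=min(780/f.shape[1],580/f.shape[0]);print(x0,y0,k)
save('cut1',cv2.resize(f,None,fx=k,fy=k,interpolation=cv2.INTER_CUBIC))
E
```

```text
0.15 [ 0.18250776 -0.64935709  0.24421382] [9.62741022e-01 2.70424930e-01 2.84469150e-04]Traceback (most recent call last):
  File "<stdin>", line 5, in <module>
    return umr_minimum(a, axis, None, out, keepdims, initial, where)
ValueError: zero-size array to reduction operation minimum which has no identity
```

Call:
step_arm([
  {"x": 45, "y": 0, "z": -10, "spin": -7.5, "gripper": -1},
  {"x": 48, "y": 0, "z": -10, "spin": -7.5, "gripper": -1},
  {"x": 48, "y": 0, "z": -10, "spin": -7.5, "gripper": -1},
  {"x": 48, "y": 0, "z": -10, "spin": -7.5, "gripper": -1},
  {"x": 48, "y": 0, "z": -10, "spin": -7.5, "gripper": -1},
  {"x": 48, "y": 0, "z": -10, "spin": -7.5, "gripper": -1},
  {"x": 48, "y": 0, "z": -10, "spin": -7.5, "gripper": -1},
  {"x": 48, "y": 0, "z": -10, "spin": -7.5, "gripper": -1},
  {"x": 48, "y": 0, "z": -10, "spin": -7.5, "gripper": -1},
  {"x": 20, "y": 0, "z": -5, "spin": -7, "gripper": -1},
], force=60)

```text
time: 1.2
eef_pos: [0.4681, -0.3355, 0.3415]
tcp_rot: [0.703, 0.711, 0.001, 0.001]
contact_force: [0.4, -0.2, -0.5]
opening: 0.999
finger_force: 0.0
```

```bash
cat > cut.py <<'E'
from h import *
c=cam('wrist');W=cloud(c);np.savez('w1',W=W,img=c['color']);s=c['s']
print(s['time'],s['eef_pos'],R.from_quat(s['tcp_rot']).as_matrix()[:,0])
m=(W[...,2]>.055)&(W[...,2]<.10)&(abs(W[...,0]-.44)<.1)&(abs(W[...,1]+.22)<.1)
v,u=np.where(m);print(u.min(),u.max(),v.min(),v.max())
for lo,hi in((.055,.063),(.063,.07),(.073,.09)):
    k=m&(W[...,2]>lo)&(W[...,2]<hi);P=W[k]
    if len(P): print(lo,len(P),P.mean(0),P.min(0),P.max(0),cv2.minAreaRect((P[:,:2]*1000).astype(np.float32)))
x0,x1,y0,y1=max(0,u.min()-15),u.max()+15,max(0,v.min()-15),v.max()+15
f=c['color'][y0:y1,x0:x1];k=min(780/f.shape[1],580/f.shape[0]);print(x0,y0,k)
save('cut1',cv2.resize(f,None,fx=k,fy=k,interpolation=cv2.INTER_CUBIC))
E
python3 cut.py
```

```text
1.2 [ 0.4681497  -0.33548205  0.341531  ] [-1.20703688e-02  9.99927150e-01 -3.08951472e-05]
240 344 12 90
0.055 5204 [ 0.43125207 -0.22101395  0.06202115] [ 0.37604135 -0.26198958  0.05843796] [ 0.48638284 -0.18167966  0.06299934] ((431.3558044433594, -221.99453735351562), (110.40499114990234, 80.03878021240234), 0.35588768124580383)
0.063 2435 [ 0.433558   -0.22182552  0.0640924 ] [ 0.37749516 -0.26115761  0.06300013] [ 0.4853847  -0.18268573  0.06990007] ((431.52227783203125, -221.93084716796875), (107.99398040771484, 78.06800079345703), 0.5152330994606018)
0.073 329 [ 0.43194423 -0.22241911  0.07811085] [ 0.42039345 -0.23388512  0.07319854] [ 0.4431165  -0.21015337  0.08157894] ((431.7519836425781, -222.12815856933594), (18.131776809692383, 18.00185203552246), 31.155649185180664)
225 0 5.523809523809524
```

View pics/cut1.png

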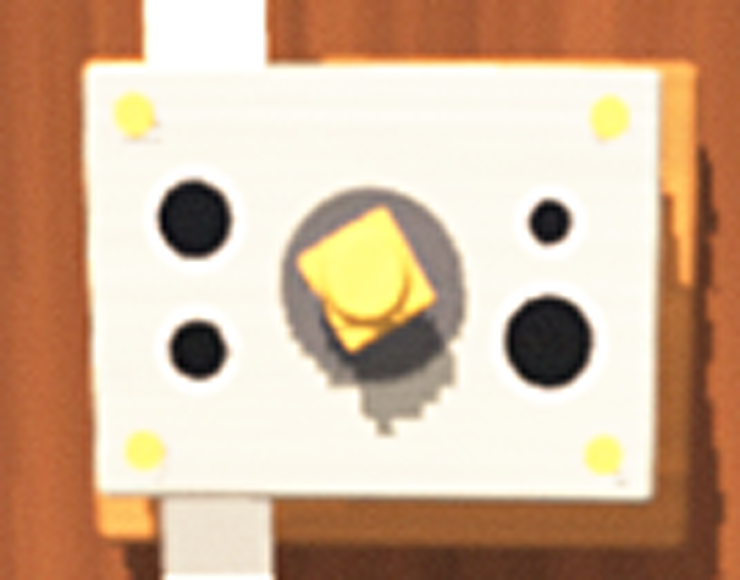

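The crop shows the cutter axis-aligned (0.4° off). The screw head is at crop (368,280), turned 31°, at world (0.432, -0.222), 18.1 × 18.0 mm and top z ≈ 0.080. All of this matches the description. On to the wrench.

Call:
step_arm([
  {"x": 50, "y": 7, "z": -3, "spin": 0, "gripper": -1},
  {"x": 49, "y": 7, "z": -3, "spin": 0, "gripper": -1},
  {"x": 49, "y": 7, "z": 0, "spin": 0, "gripper": -1},
  {"x": 49, "y": 7, "z": 0, "spin": 0, "gripper": -1},
  {"x": 49, "y": 7, "z": 0, "spin": 0, "gripper": -1},
  {"x": 49, "y": 7, "z": 0, "spin": 0, "gripper": -1},
  {"x": 49, "y": 7, "z": 0, "spin": 0, "gripper": -1},
  {"x": 49, "y": 7, "z": 0, "spin": 0, "gripper": -1},
  {"x": 49, "y": 7, "z": 0, "spin": 0, "gripper": -1},
  {"x": 49, "y": 7, "z": 0, "spin": 0, "gripper": -1},
])

```text
time: 2.25
eef_pos: [0.5353, 0.1532, 0.3461]
tcp_rot: [0.707, 0.708, -0.0, 0.0]
contact_force: [0.1, -0.2, 0.0]
opening: 1.002
finger_force: 0.0
```

Call:
step_arm([
  {"x": 35, "y": 0, "z": 0, "spin": 0, "gripper": -1},
  {"x": 35, "y": 0, "z": 0, "spin": 0, "gripper": -1},
  {"x": 30, "y": 0, "z": 0, "spin": 0, "gripper": -1},
  {"x": 0, "y": 0, "z": 0, "spin": 0, "gripper": -0.6},
  {"x": 0, "y": 0, "z": 0, "spin": 0, "gripper": -0.5},
  {"x": 0, "y": 0, "z": 0, "spin": 0, "gripper": -0.5},
  {"x": 0, "y": 0, "z": 0, "spin": 0, "gripper": -0.5},
  {"x": 0, "y": 0, "z": 0, "spin": 0, "gripper": -0.5},
  {"x": 0, "y": 0, "z": 0, "spin": 0, "gripper": -0.5},
  {"x": 0, "y": 0, "z": 0, "spin": 0, "gripper": -0.5},
])

```text
time: 3.25
eef_pos: [0.5349, 0.2512, 0.3464]
tcp_rot: [0.706, 0.708, 0.0, 0.0]
contact_force: [0.3, 0.4, 0.5]
opening: 0.752
finger_force: 0.0
```

```bash
cat > wr.py <<'E'
from h import *
c=cam('wrist');W=cloud(c);np.savez('w2',W=W,img=c['color']);s=c['s']
print(s['time'],s['eef_pos'],R.from_quat(s['tcp_rot']).as_matrix()[:,0],s['opening'])
m=(abs(W[...,0]-.54)<.05)&(abs(W[...,1]-.265)<.08)
for lo,hi,r in((.240,.255,.03),(.218,.23,.08),(.10,.16,.04)):
    k=m&(W[...,2]>lo)&(W[...,2]<hi)&(np.hypot(W[...,0]-.54,W[...,1]-.265)<r);P=W[k]
    if len(P): print(lo,len(P),np.median(P,0),P.min(0),P.max(0),cv2.minAreaRect((P[:,:2]*1000).astype(np.float32)))
save('wr1',c['color'])
E
python3 wr.py
```

```text
3.25 [0.53494138 0.25119485 0.34638197] [-2.53873138e-03  9.99996777e-01  4.19230300e-05] 0.7518765549802388
0.24 1106 [0.54095228 0.26650026 0.24602432] [0.52974409 0.25339899 0.24000142] [0.5526715  0.27711931 0.24812213] ((541.0186767578125, 265.4365234375), (22.414560317993164, 22.06382942199707), 84.56395721435547)
0.218 2290 [0.54101862 0.28378193 0.22544965] [0.49001159 0.20853486 0.21804378] [0.55281531 0.32318684 0.22998614] ((520.9104614257812, 266.1254577636719), (114.78746795654297, 62.48628234863281), 89.19874572753906)
0.1 120 [0.53014617 0.26541744 0.14127191] [0.52693898 0.25296309 0.11715845] [0.55503991 0.28041014 0.15912064] ((541.0953369140625, 266.2245178222656), (27.417373657226562, 27.958606719970703), 87.86823272705078)
```

View pics/wr1.png

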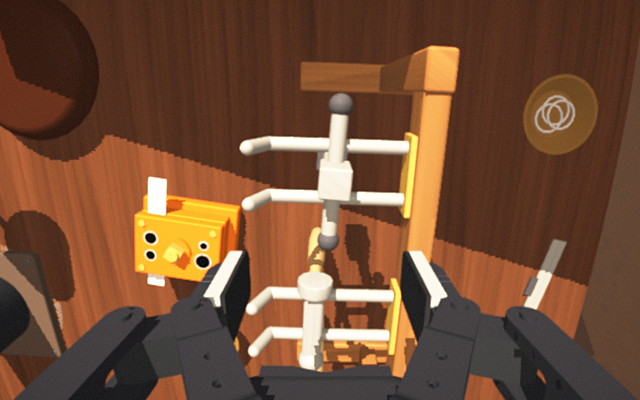

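The hub is at pixel (335,180), world (0.541, 0.2655), 22.4 × 22.1 mm and top z ≈ 0.247, as expected. The T-bar is about 5.4° clockwise of world y. The hammer is at pixel (315,290).

Call:
step_arm([
  {"x": 14, "y": 6, "z": 0, "spin": 0, "gripper": -0.5},
  {"x": 0, "y": 0, "z": 0, "spin": 5.5, "gripper": -0.4},
  {"x": 0, "y": 0, "z": 25, "spin": 0, "gripper": -0.3},
  {"x": 0, "y": 0, "z": 25, "spin": 0, "gripper": -0.3},
  {"x": 0, "y": 0, "z": 25, "spin": 0, "gripper": -0.3},
  {"x": 0, "y": 0, "z": 18, "spin": 0, "gripper": -0.3},
  {"x": 0, "y": 0, "z": 12, "spin": 0, "gripper": -0.3},
  {"x": 0, "y": 0, "z": 8, "spin": 0, "gripper": -0.3},
  {"x": 0, "y": 0, "z": 0, "spin": 0, "gripper": -0.3},
  {"x": 0, "y": 0, "z": 0, "spin": 0, "gripper": -0.3},
])

```text
time: 4.3
eef_pos: [0.5413, 0.266, 0.2342]
tcp_rot: [0.739, 0.674, 0.001, 0.0]
contact_force: [0.3, 0.8, 0.6]
opening: 0.652
finger_force: 0.0
```

Call:
step_arm([
  {"x": 0, "y": 0, "z": 0, "spin": 0, "gripper": 0.2},
  {"x": 0, "y": 0, "z": 0, "spin": 0, "gripper": 0.4},
  {"x": 0, "y": 0, "z": 0, "spin": 0, "gripper": 0.6},
  {"x": 0, "y": 0, "z": 0, "spin": 0, "gripper": 0.8},
  {"x": 0, "y": 0, "z": 0, "spin": 0, "gripper": 1},
  {"x": 0, "y": 0, "z": 0, "spin": 0, "gripper": 1},
  {"x": 0, "y": 0, "z": 0, "spin": 0, "gripper": 1},
  {"x": 0, "y": 0, "z": 0, "spin": 0, "gripper": 1},
  {"x": 0, "y": 0, "z": 0, "spin": 0, "gripper": 1},
  {"x": 0, "y": 0, "z": 0, "spin": 0, "gripper": 1},
], force=70)

```text
time: 5.3
eef_pos: [0.5414, 0.2658, 0.2344]
tcp_rot: [0.739, 0.674, 0.001, 0.001]
contact_force: [0.7, 0.0, 5.2]
opening: 0.245
finger_force: 69.9
```

Call:
step_arm([
  {"x": 0, "y": 0, "z": -5, "spin": 0, "gripper": 1},
  {"x": 0, "y": 0, "z": -10, "spin": 0, "gripper": 1},
  {"x": 0, "y": 0, "z": -10, "spin": 0, "gripper": 1},
  {"x": 0, "y": 0, "z": -15, "spin": 0, "gripper": 1},
  {"x": 0, "y": 0, "z": -15, "spin": 0, "gripper": 1},
  {"x": 0, "y": 0, "z": -15, "spin": 0, "gripper": 1},
  {"x": 0, "y": 0, "z": -15, "spin": 0, "gripper": 1},
  {"x": 0, "y": 0, "z": -15, "spin": 0, "gripper": 1},
  {"x": 0, "y": 0, "z": -5, "spin": 0, "gripper": 1},
  {"x": 0, "y": 0, "z": 0, "spin": 0, "gripper": 1},
])

```text
time: 6.3
eef_pos: [0.5412, 0.2657, 0.3399]
tcp_rot: [0.739, 0.674, 0.001, 0.001]
contact_force: [-1.3, 0.1, -2.9]
opening: 0.242
finger_force: 69.0
```

```bash
python3 - <<'E'
from h import *
s=get_state();print(s['eef_pos'],s['contact_force'],s['wrist_torque'],s['opening'])
c=cam('side');W=cloud(c)
m=(np.hypot(W[...,0]-.541,W[...,1]-.266)<.03)&(W[...,2]>.2)&(W[...,2]<.33)
P=W[m];print(len(P),P.min(0),P.max(0))
for z in np.arange(.2,.33,.01):
    Q=P[abs(P[:,2]-z)<.005]
    if len(Q):print(z.round(3),len(Q),Q.mean(0).round(4),np.ptp(Q,axis=0).round(3))
u=cv2.resize(c['color'][170:330,150:330],None,fx=3,fy=3);save('lift',u)
E
```

```text
[0.54124824 0.26569409 0.33994878] [-1.31566305  0.11174917 -2.91980768] [-0.01214735 -0.03272433 -0.00249196] 0.24210354183251712
757 [0.51642849 0.23822724 0.20794185] [0.56616043 0.29475465 0.32967913]
0.21 62 [0.538  0.2777 0.2124] [0.045 0.043 0.007]
0.22 94 [0.5365 0.2751 0.2178] [0.05  0.048 0.01 ]
0.23 88 [0.5343 0.2716 0.23  ] [0.033 0.028 0.01 ]
0.24 85 [0.5336 0.271  0.24  ] [0.032 0.028 0.01 ]
0.25 128 [0.5358 0.2686 0.249 ] [0.03  0.029 0.009]
0.26 37 [0.5358 0.2686 0.2602] [0.015 0.011 0.01 ]
0.27 41 [0.5357 0.2679 0.2701] [0.014 0.011 0.01 ]
0.28 36 [0.5353 0.2684 0.2802] [0.016 0.011 0.009]
0.29 44 [0.5352 0.2681 0.2901] [0.013 0.015 0.01 ]
0.3 38 [0.5357 0.2685 0.3001] [0.015 0.012 0.01 ]
0.31 38 [0.536  0.2688 0.3094] [0.014 0.012 0.009]
0.32 28 [0.5323 0.2706 0.3205] [0.013 0.051 0.01 ]
```

View pics/lift.png

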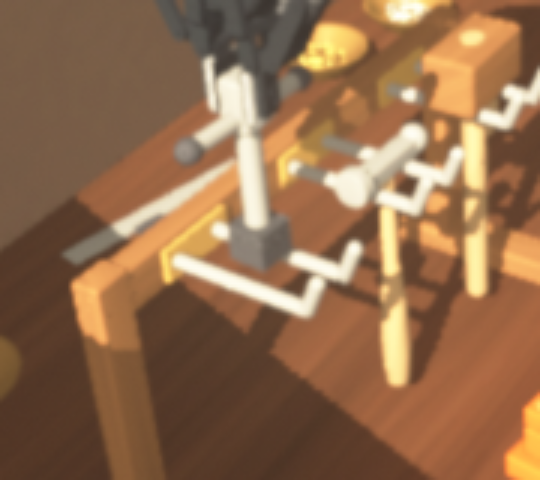

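The wrench hangs upright in the grip with its socket at crop (260,240), clear above the prongs. Next: raise it more and carry it over to the screw.

Call:
step_arm([
  {"x": 0, "y": 0, "z": -20, "spin": 0, "gripper": 1},
  {"x": 0, "y": 0, "z": -25, "spin": 0, "gripper": 1},
  {"x": 0, "y": 0, "z": -25, "spin": 0, "gripper": 1},
  {"x": 0, "y": -10, "z": -5, "spin": 0, "gripper": 1},
  {"x": 0, "y": -20, "z": 0, "spin": 0, "gripper": 1},
  {"x": -10, "y": -24, "z": 0, "spin": 0, "gripper": 1},
  {"x": -25, "y": -10, "z": 0, "spin": 0, "gripper": 1},
  {"x": -35, "y": 0, "z": 0, "spin": 0, "gripper": 1},
  {"x": -40, "y": 0, "z": 0, "spin": 0, "gripper": 1},
  {"x": -40, "y": 0, "z": 0, "spin": 0, "gripper": 1},
])

```text
time: 7.35
eef_pos: [0.4616, 0.1214, 0.4111]
tcp_rot: [0.739, 0.674, -0.001, -0.001]
contact_force: [-0.7, 0.5, -2.5]
opening: 0.243
finger_force: 69.2
```

Call:
step_arm([
  {"x": -40, "y": 0, "z": 0, "spin": 0, "gripper": 1},
  {"x": -40, "y": 0, "z": 0, "spin": 0, "gripper": 1},
  {"x": -40, "y": 0, "z": 0, "spin": 0, "gripper": 1},
  {"x": -40, "y": 0, "z": 0, "spin": 0, "gripper": 1},
  {"x": -40, "y": 0, "z": 0, "spin": 0, "gripper": 1},
  {"x": -40, "y": 0, "z": 0, "spin": 0, "gripper": 1},
  {"x": -40, "y": 0, "z": 0, "spin": 0, "gripper": 1},
  {"x": -35, "y": 0, "z": 0, "spin": 0, "gripper": 1},
  {"x": -20, "y": 0, "z": 0, "spin": 0, "gripper": 1},
  {"x": -10, "y": 0, "z": 0, "spin": 0, "gripper": 1},
])

```text
time: 8.35
eef_pos: [0.4302, -0.2223, 0.411]
tcp_rot: [0.74, 0.673, -0.0, -0.002]
contact_force: [0.2, -0.5, -3.8]
opening: 0.242
finger_force: 69.1
```

Call:
step_arm([
  {"x": 0, "y": 0, "z": 10, "spin": -6, "gripper": 1},
  {"x": 0, "y": 0, "z": 15, "spin": -6, "gripper": 1},
  {"x": 0, "y": 0, "z": 20, "spin": -6, "gripper": 1},
  {"x": 0, "y": 0, "z": 20, "spin": -6, "gripper": 1},
  {"x": 0, "y": 0, "z": 20, "spin": -6, "gripper": 1},
  {"x": 0, "y": 0, "z": 20, "spin": -6, "gripper": 1},
  {"x": 0, "y": 0, "z": 20, "spin": 0, "gripper": 1},
  {"x": 0, "y": 0, "z": 20, "spin": 0, "gripper": 1},
  {"x": 0, "y": 0, "z": 10, "spin": 0, "gripper": 1},
  {"x": 0, "y": 0, "z": 0, "spin": 0, "gripper": 1},
])

```text
time: 9.35
eef_pos: [0.4302, -0.2198, 0.2558]
tcp_rot: [0.494, 0.869, 0.001, -0.002]
contact_force: [-0.6, 1.0, -3.1]
opening: 0.242
finger_force: 69.0
```

```bash
cat > ax.py <<'E'
from h import *
from scipy.optimize import least_squares
s=get_state();t=s['eef_pos'];print(s['time'],t,s['contact_force'],s['wrist_torque'])
zm=t[2]-.1185
for n in('side','scene'):
    c=cam(n);W=cloud(c);r=np.hypot(W[...,0]-t[0],W[...,1]-t[1])
    for lo,hi in((.035,.06),(.06,.09)):
        P=W[(r<.02)&(W[...,2]>zm+lo)&(W[...,2]<zm+hi)]
        if len(P)>5:
            f=least_squares(lambda p:np.hypot(P[:,0]-p[0],P[:,1]-p[1])-.008,t[:2],loss='soft_l1',f_scale=.001)
            print(n,'shank',lo,len(P),f.x.round(4),np.sqrt(np.mean(f.fun**2)).round(4))
    # socket square 28mm, known yaw
    th=2*np.arctan2(s['tcp_rot'][1],s['tcp_rot'][0]);C=np.array([[np.cos(th),np.sin(th)],[-np.sin(th),np.cos(th)]])
    P=W[(r<.03)&(W[...,2]>zm+.003)&(W[...,2]<zm+.017)]
    if len(P)>5:
        f=least_squares(lambda p:np.abs((P[:,:2]-p)@C.T).max(1)-.014,t[:2],loss='soft_l1',f_scale=.001)
        print(n,'socket',len(P),f.x.round(4),np.sqrt(np.mean(f.fun**2)).round(4))
    Z=W[(r<.025)][:,2];print('low',np.sort(Z[Z>zm-.01])[:5].round(4))
    P=W[(np.hypot(W[...,0]-.4317,W[...,1]+.222)<.03)&(W[...,2]>.0705)&(W[...,2]<.09)]
    if len(P)>5:
        def g(p):
            a=p[2];D=np.array([[np.cos(a),np.sin(a)],[-np.sin(a),np.cos(a)]])
            return np.abs((P[P[:,2]<.076][:,:2]-p[:2])@D.T).max(1)-.009
        f=least_squares(g,[.4317,-.222,np.radians(31)],loss='soft_l1',f_scale=.001,x_scale=[.001,.001,.1])
        print(n,'head',len(P),f.x[:2].round(4),np.degrees(f.x[2]).round(1),np.sqrt(np.mean(f.fun**2)).round(4),P.max(0)[2])
    save('ax_'+n,c['color'])
E
python3 ax.py
```

```text
9.35 [ 0.4302304  -0.21976281  0.25582345] [-0.59680832  0.95101547 -3.10554537] [ 0.00706996  0.01766399 -0.05457623]
side shank 0.035 50 [ 0.4283 -0.2215] 0.0017
side shank 0.06 58 [ 0.4287 -0.2213] 0.002
side socket 61 [ 0.4291 -0.221 ] 0.0018
low [0.1371 0.1385 0.1386 0.1387 0.139 ]
side head 42 [ 0.4306 -0.2214] 21.2 0.0015 0.08306877739555008
scene shank 0.035 53 [ 0.4301 -0.2213] 0.0012
scene shank 0.06 69 [ 0.431  -0.2211] 0.001
scene socket 70 [ 0.4305 -0.221 ] 0.0012
low [0.138  0.1382 0.1393 0.1395 0.1403]
scene head 57 [ 0.4317 -0.2218] 17.7 0.002 0.08331421060126909
```

Call:
step_arm([
  {"x": -1.8, "y": 0.6, "z": 5, "spin": 0, "gripper": 1},
  {"x": 0, "y": 0, "z": 10, "spin": 0, "gripper": 1},
  {"x": 0, "y": 0, "z": 10, "spin": 0, "gripper": 1},
  {"x": 0, "y": 0, "z": 10, "spin": 0, "gripper": 1},
  {"x": 0, "y": 0, "z": 8, "spin": 0, "gripper": 1},
  {"x": 0, "y": 0, "z": 5, "spin": 0, "gripper": 1},
  {"x": 0, "y": 0, "z": 4, "spin": 0, "gripper": 1},
  {"x": 0, "y": 0, "z": 2, "spin": 0, "gripper": 1},
  {"x": 0, "y": 0, "z": 2, "spin": 0, "gripper": 1},
  {"x": 0, "y": 0, "z": 0, "spin": 0, "gripper": 1},
])

```text
time: 10.45
eef_pos: [0.4327, -0.2226, 0.2023]
tcp_rot: [0.495, 0.869, -0.0, 0.0]
contact_force: [-0.5, -1.1, -3.1]
opening: 0.242
finger_force: 69.1
```

```bash
python3 ax.py
```

```text
10.45 [ 0.43270661 -0.22257336  0.20229699] [-0.52698302 -1.13524139 -3.13247522] [ 0.03128924  0.0777498  -0.02122596]
side shank 0.035 49 [ 0.4316 -0.2237] 0.0017
side shank 0.06 49 [ 0.4317 -0.2236] 0.0019
side socket 53 [ 0.4318 -0.2238] 0.0017
low [0.075  0.0754 0.0762 0.0765 0.0767]
side head 49 [ 0.4302 -0.2216] 46.0 0.0028 0.08997553110926593
scene shank 0.035 51 [ 0.4323 -0.2233] 0.0012
scene shank 0.06 62 [ 0.4328 -0.2234] 0.0012
scene socket 62 [ 0.4325 -0.2231] 0.0012
low [0.0739 0.0745 0.0746 0.0748 0.0755]
scene head 42 [ 0.4317 -0.2222] 21.3 0.0014 0.08995838923586508
```

Call:
step_arm([
  {"x": 1.7, "y": 0, "z": 0, "spin": 0, "gripper": 1},
  {"x": 0, "y": 0, "z": 1, "spin": 0, "gripper": 1},
  {"x": 0, "y": 0, "z": 1, "spin": 0, "gripper": 1},
  {"x": 0, "y": 0, "z": 1, "spin": 0, "gripper": 1},
  {"x": 0, "y": 0, "z": 1, "spin": 0, "gripper": 1},
  {"x": 0, "y": 0, "z": 1, "spin": 0, "gripper": 1},
  {"x": 0, "y": 0, "z": 1, "spin": 0, "gripper": 1},
  {"x": 0, "y": 0, "z": 1, "spin": 0, "gripper": 1},
  {"x": 0, "y": 0, "z": 0, "spin": 0, "gripper": 1},
  {"x": 0, "y": 0, "z": 0, "spin": 0, "gripper": 1},
])

```text
time: 11.55
eef_pos: [0.4318, -0.2211, 0.1953]
tcp_rot: [0.495, 0.869, -0.0, -0.0]
contact_force: [0.6, -0.9, -3.7]
opening: 0.244
finger_force: 69.1
```

Call:
step_arm([
  {"x": 0, "y": 0, "z": 1, "spin": 0, "gripper": 1},
  {"x": 0, "y": 0, "z": 1, "spin": 0, "gripper": 1},
  {"x": 0, "y": 0, "z": 1, "spin": 0, "gripper": 1},
  {"x": 0, "y": 0, "z": 1, "spin": 0, "gripper": 1},
  {"x": 0, "y": 0, "z": 1, "spin": 0, "gripper": 1},
  {"x": 0, "y": 0, "z": 0, "spin": 0, "gripper": 1},
  {"x": 0, "y": 0, "z": 0, "spin": 0, "gripper": 1},
  {"x": 0, "y": 0, "z": 0, "spin": 0, "gripper": 1},
  {"x": 0, "y": 0, "z": 0, "spin": 0, "gripper": 1},
  {"x": 0, "y": 0, "z": 0, "spin": 0, "gripper": 1},
])

```text
time: 12.55
eef_pos: [0.4318, -0.2211, 0.1904]
tcp_rot: [0.495, 0.869, -0.0, 0.0]
contact_force: [-0.5, 0.5, -3.7]
opening: 0.247
finger_force: 69.1
```

Call:
step_arm([
  {"x": 0, "y": 0, "z": 1, "spin": 0, "gripper": 1},
  {"x": 0, "y": 0, "z": 1, "spin": 0, "gripper": 1},
  {"x": 0, "y": 0, "z": 1, "spin": 0, "gripper": 1},
  {"x": 0, "y": 0, "z": 1, "spin": 0, "gripper": 1},
  {"x": 0, "y": 0, "z": 0.5, "spin": 0, "gripper": 1},
  {"x": 0, "y": 0, "z": 0, "spin": 0, "gripper": 1},
  {"x": 0, "y": 0, "z": 0, "spin": 0, "gripper": 1},
  {"x": 0, "y": 0, "z": 0, "spin": 0, "gripper": 1},
  {"x": 0, "y": 0, "z": 0, "spin": 0, "gripper": 1},
  {"x": 0, "y": 0, "z": 0, "spin": 0, "gripper": 1},
])

```text
time: 13.55
eef_pos: [0.4318, -0.2211, 0.1858]
tcp_rot: [0.495, 0.869, -0.0, 0.0]
contact_force: [-0.6, -0.5, -3.5]
opening: 0.246
finger_force: 69.1
```

```bash
python3 ax.py | head -12
```

```text
13.55 [ 0.43182727 -0.22110309  0.18582913] [-0.55621861 -0.54381307 -3.46293493] [-0.0051585  -0.00891799  0.07122877]
side shank 0.035 51 [ 0.431  -0.2224] 0.0022
side shank 0.06 46 [ 0.4303 -0.2221] 0.0019
side socket 56 [ 0.4307 -0.222 ] 0.0021
low [0.0613 0.0613 0.0616 0.0617 0.0618]
side head 78 [ 0.4282 -0.2177] 27.0 0.004 0.0899393632610993
scene shank 0.035 47 [ 0.4314 -0.2218] 0.0016
scene shank 0.06 63 [ 0.4316 -0.2221] 0.0014
scene socket 65 [ 0.4316 -0.2219] 0.0012
low [0.0587 0.0596 0.0608 0.0611 0.0611]
scene head 92 [ 0.4378 -0.2235] 33.1 0.0033 0.08964670049853485
```

Still free, about 1–2 mm above the washer. I'll go down to gentle contact.

Call:
step_arm([
  {"x": 0, "y": 0, "z": 0.5, "spin": 0, "gripper": 1},
  {"x": 0, "y": 0, "z": 0.5, "spin": 0, "gripper": 1},
  {"x": 0, "y": 0, "z": 0.5, "spin": 0, "gripper": 1},
  {"x": 0, "y": 0, "z": 0, "spin": 0, "gripper": 1},
  {"x": 0, "y": 0, "z": 0, "spin": 0, "gripper": 1},
  {"x": 0, "y": 0, "z": 0, "spin": 0, "gripper": 1},
  {"x": 0, "y": 0, "z": 0, "spin": 0, "gripper": 1},
  {"x": 0, "y": 0, "z": 0, "spin": 0, "gripper": 1},
  {"x": 0, "y": 0, "z": 0, "spin": 0, "gripper": 1},
  {"x": 0, "y": 0, "z": 0, "spin": 0, "gripper": 1},
])

```text
time: 14.65
eef_pos: [0.432, -0.2213, 0.1848]
tcp_rot: [0.495, 0.869, -0.0, 0.0]
contact_force: [-2.4, 0.4, 5.3]
opening: 0.244
finger_force: 70.2
```

Seated on the washer (+9 N). Turning clockwise.

Call:
step_arm([
  {"x": 0, "y": 0, "z": 0, "spin": 3, "gripper": 1},
  {"x": 0, "y": 0, "z": 0, "spin": 3, "gripper": 1},
  {"x": 0, "y": 0, "z": 0, "spin": 3, "gripper": 1},
  {"x": 0, "y": 0, "z": 0, "spin": 3, "gripper": 1},
  {"x": 0, "y": 0, "z": 0, "spin": 3, "gripper": 1},
  {"x": 0, "y": 0, "z": 0, "spin": 3, "gripper": 1},
  {"x": 0, "y": 0, "z": 0, "spin": 3, "gripper": 1},
  {"x": 0, "y": 0, "z": 0, "spin": 3, "gripper": 1},
  {"x": 0, "y": 0, "z": 0, "spin": 0, "gripper": 1},
  {"x": 0, "y": 0, "z": 0, "spin": 0, "gripper": 1},
])

```text
time: 15.65
eef_pos: [0.4321, -0.2212, 0.1848]
tcp_rot: [0.664, 0.747, 0.0, 0.0]
contact_force: [-1.6, 2.5, 5.3]
opening: 0.246
finger_force: 70.3
```

```bash
cat > st.py <<'E'
from h import *
s=get_state();q=s['tcp_rot'];print(s['time'],s['eef_pos'],'yaw',np.degrees(2*np.arctan2(q[1],q[0])),s['contact_force'],s['wrist_torque'])
E
python3 st.py
```

```text
15.65 [ 0.43206648 -0.22124145  0.18481592] yaw 96.74360246579742 [-1.61963112  2.46593765  5.26979351] [0.2937525  0.41959914 0.06467225]
```

Call:
step_arm([
  {"x": 0, "y": 0, "z": 0, "spin": 2, "gripper": 1},
  {"x": 0, "y": 0, "z": 0, "spin": 2, "gripper": 1},
  {"x": 0, "y": 0, "z": 0, "spin": 2, "gripper": 1},
  {"x": 0, "y": 0, "z": 0, "spin": 2, "gripper": 1},
  {"x": 0, "y": 0, "z": 0, "spin": 2, "gripper": 1},
  {"x": 0, "y": 0, "z": 0, "spin": 1, "gripper": 1},
  {"x": 0, "y": 0, "z": 0, "spin": 0, "gripper": 1},
  {"x": 0, "y": 0, "z": 0, "spin": 0, "gripper": 1},
  {"x": 0, "y": 0, "z": 0, "spin": 0, "gripper": 1},
  {"x": 0, "y": 0, "z": 0, "spin": 0, "gripper": 1},
])

```text
time: 16.65
eef_pos: [0.4322, -0.2212, 0.1848]
tcp_rot: [0.732, 0.681, 0.0, 0.001]
contact_force: [-2.0, 1.2, 4.1]
opening: 0.242
finger_force: 70.4
```

```bash
python3 st.py
```

```text
16.65 [ 0.43218791 -0.22122098  0.18481234] yaw 85.84261819639596 [-2.03699526  1.21991858  4.1050151 ] [0.26638324 0.24748902 0.40787841]
```

Call:
step_arm([
  {"x": 0, "y": 0, "z": 0, "spin": 1, "gripper": 1},
  {"x": 0, "y": 0, "z": 0, "spin": 1, "gripper": 1},
  {"x": 0, "y": 0, "z": 0, "spin": 1, "gripper": 1},
  {"x": 0, "y": 0, "z": 0, "spin": 0, "gripper": 1},
  {"x": 0, "y": 0, "z": 0, "spin": 0, "gripper": 1},
  {"x": 0, "y": 0, "z": 0, "spin": 0, "gripper": 1},
  {"x": 0, "y": 0, "z": 0, "spin": 0, "gripper": 1},
  {"x": 0, "y": 0, "z": 0, "spin": 0, "gripper": 1},
  {"x": 0, "y": 0, "z": 0, "spin": 0, "gripper": 1},
  {"x": 0, "y": 0, "z": 0, "spin": 0, "gripper": 1},
])

```text
time: 17.65
eef_pos: [0.4322, -0.2212, 0.1848]
tcp_rot: [0.749, 0.662, -0.0, 0.001]
contact_force: [-1.5, 1.2, 4.9]
opening: 0.239
finger_force: 70.8
```

```bash
python3 st.py
```

```text
17.65 [ 0.43222568 -0.22121474  0.18480214] yaw 82.92002315291315 [-1.45784208  1.24501153  4.90819921] [0.32290944 0.18675559 0.77596046]
```

Firm stop: the torque rises from 0.41 to 0.78 N m over 3°. Back off into the play, relieve the press, then open.

Call:
step_arm([
  {"x": 0, "y": 0, "z": 0, "spin": -2, "gripper": 1},
  {"x": 0, "y": 0, "z": 0, "spin": -2, "gripper": 1},
  {"x": 0, "y": 0, "z": -0.2, "spin": -2, "gripper": 1},
  {"x": 0, "y": 0, "z": -0.2, "spin": -1, "gripper": 1},
  {"x": 0, "y": 0, "z": 0, "spin": 0, "gripper": 1},
  {"x": 0, "y": 0, "z": 0, "spin": 0, "gripper": 1},
  {"x": 0, "y": 0, "z": 0, "spin": 0, "gripper": 1},
  {"x": 0, "y": 0, "z": 0, "spin": 0, "gripper": 1},
  {"x": 0, "y": 0, "z": 0, "spin": 0, "gripper": 1},
  {"x": 0, "y": 0, "z": 0, "spin": 0, "gripper": 1},
])

```text
time: 18.65
eef_pos: [0.4321, -0.2212, 0.1848]
tcp_rot: [0.709, 0.705, 0.0, 0.0]
contact_force: [0.3, 0.4, 3.8]
opening: 0.24
finger_force: 70.1
```

```bash
cat > tb.py <<'E'
from h import *
import sys
s=get_state();t=s['eef_pos'];print(open and '',end='')
for n in('side','scene'):
    c=cam(n);W=cloud(c)
    r=np.hypot(W[...,0]-.4317,W[...,1]+.222)
    P=W[(W[...,2]>.166)&(W[...,2]<.180)&(r>.02)&(r<.062)]
    d=P[:,:2]-P[:,:2].mean(0);v=np.linalg.svd(d,full_matrices=False)[2][0]
    print(n,len(P),np.degrees(np.arctan2(v[1],v[0]))%180,P.min(0),P.max(0))
    for z in(.095,.11,.13,.15):
        Q=W[(abs(W[...,2]-z)<.006)&(r<.02)];print(z,Q.mean(0).round(4))
    x=cv2.resize(c['color'][130:290,330:470] if n=='side' else c['color'][150:300,190:340],(390,420));save('tb_'+n+sys.argv[1],x)
E
python3 st.py; python3 tb.py 1
```

```text
18.65 [ 0.43206183 -0.22119009  0.18482817] yaw 89.6809195367534 [0.29531272 0.38959545 3.75367952] [ 0.13058081 -0.14990221 -0.01382113]
side 57 84.1517716478147 [ 0.41257086 -0.20949938  0.16699619] [ 0.43734962 -0.16252334  0.1798032 ]
0.095 [ 0.4287 -0.2164  0.0934]
0.11 [ 0.4293 -0.2172  0.1094]
0.13 [ 0.4288 -0.2168  0.1295]
0.15 [ 0.4284 -0.2163  0.1497]
scene 170 89.84476548695389 [ 0.42510365 -0.28097122  0.16686542] [ 0.45174922 -0.16539186  0.17977726]
0.095 [ 0.4368 -0.2246  0.0932]
0.11 [ 0.4378 -0.2243  0.1098]
0.13 [ 0.4368 -0.2238  0.1298]
0.15 [ 0.4363 -0.2242  0.1495]
```

T-bar at 89.8°, wrench vertical, torque released. Open gently and retreat upward.

Call:
step_arm([
  {"x": 0, "y": 0, "z": 0, "spin": 0, "gripper": 0.5},
  {"x": 0, "y": 0, "z": 0, "spin": 0, "gripper": 0.4},
  {"x": 0, "y": 0, "z": 0, "spin": 0, "gripper": 0.3},
  {"x": 0, "y": 0, "z": 0, "spin": 0, "gripper": 0.1},
  {"x": 0, "y": 0, "z": 0, "spin": 0, "gripper": -0.1},
  {"x": 0, "y": 0, "z": 0, "spin": 0, "gripper": -0.3},
  {"x": 0, "y": 0, "z": 0, "spin": 0, "gripper": -0.3},
  {"x": 0, "y": 0, "z": 0, "spin": 0, "gripper": -0.3},
  {"x": 0, "y": 0, "z": 0, "spin": 0, "gripper": -0.3},
  {"x": 0, "y": 0, "z": 0, "spin": 0, "gripper": -0.3},
], force=30)

```text
time: 19.75
eef_pos: [0.4318, -0.2211, 0.1847]
tcp_rot: [0.709, 0.705, -0.0, -0.0]
contact_force: [0.5, -0.3, -0.6]
opening: 0.652
finger_force: 0.0
```

Call:
step_arm([
  {"x": 0, "y": 0, "z": -5, "spin": 0, "gripper": -0.4},
  {"x": 0, "y": 0, "z": -10, "spin": 0, "gripper": -0.4},
  {"x": 0, "y": 0, "z": -15, "spin": 0, "gripper": -0.4},
  {"x": 0, "y": 0, "z": -20, "spin": 0, "gripper": -0.4},
  {"x": 0, "y": 0, "z": -25, "spin": 0, "gripper": -0.4},
  {"x": 0, "y": 0, "z": -25, "spin": 0, "gripper": -0.4},
  {"x": 0, "y": 0, "z": -25, "spin": 0, "gripper": -0.4},
  {"x": 0, "y": 0, "z": -20, "spin": 0, "gripper": -0.4},
  {"x": 0, "y": 0, "z": -5, "spin": 0, "gripper": -0.4},
  {"x": 0, "y": 0, "z": 0, "spin": 0, "gripper": -0.4},
])

```text
time: 20.75
eef_pos: [0.4321, -0.2213, 0.3361]
tcp_rot: [0.709, 0.705, 0.0, 0.001]
contact_force: [0.3, 0.3, -0.4]
opening: 0.698
finger_force: 0.0
```

```bash
python3 st.py; python3 tb.py 2; python3 - <<'E'
from h import *
a=[cv2.imread(f'pics/tb_{n}2.png')[...,::-1] for n in('side','scene')];save('fin',np.hstack(a))
E
```

```text
20.75 [ 0.43208956 -0.22131055  0.33607405] yaw 89.68922149578394 [ 0.31583152  0.27907827 -0.3626897 ] [0.02733994 0.01745674 0.00988452]
side 80 88.92069477715303 [ 0.42161638 -0.27642805  0.16633526] [ 0.43737155 -0.1626514   0.17961091]
0.095 [ 0.4285 -0.2169  0.0932]
0.11 [ 0.4298 -0.2172  0.1092]
0.13 [ 0.4277 -0.2167  0.1306]
0.15 [ 0.4281 -0.2173  0.1497]
scene 167 90.14375497053315 [ 0.42482557 -0.2805988   0.16607846] [ 0.44198008 -0.16646102  0.1799104 ]
0.095 [ 0.436  -0.2247  0.0934]
0.11 [ 0.437  -0.2248  0.1097]
0.13 [ 0.4362 -0.2235  0.1292]
0.15 [ 0.4363 -0.2251  0.15  ]
```

View pics/fin.png

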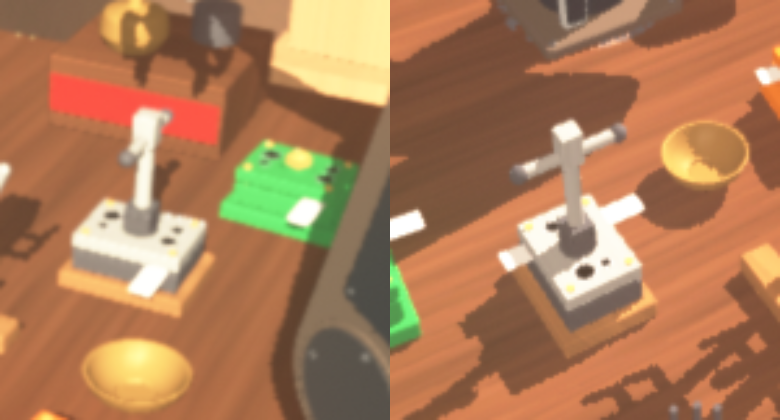

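The wrench stands upright on the silver cutter's screw (crop (145,180) and (570,190)), with the T-bar along the cutter's axis and the gripper clear. Handing in.

```bash
python3 -c "
from plant import *
print(sign_off())"
```

```text
the job is handed in; nothing more can be done
None
```

The silver strip is clamped: the wrench was lifted off its hook, seated fully on the clamp screw and turned clockwise to a firm stop (0.78 N m), and now stands upright and free with its T-bar about 1° from the cutter's axis; the job was handed in at about 21 s, and the result has not been reported back.

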